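Reload the bench caddy and present the glue

TASK

The glue bottle has tipped over: stand it upright in the empty yellow cup of the turntable caddy. Then take the black bar handle on top of the caddy and turn the turntable until the glue bottle faces the front, in line with the orange pointer on the foot, and finish while still gripping the handle so that the turntable is held still. Leave the tape roll, the battery and the screwdriver where they are.

Things in the scene. Friction and masses are not known exactly. Their poses are not given: they have to be found in the camera images.
- glue_bottle: glue bottle, white, yellow label, red nozzle, 110 g: round body 42 mm thick and 94 mm long, then the nozzle, 130 mm in all. It starts lying on its side on the table and can roll. Origin: centre of its underside; its own +z runs along its axis to the nozzle. Centre of mass about 50 mm from the underside.
- caddy: fixed black round foot, 156 mm across; origin on the table, on the turning axis, z up; its own -x is the FRONT. A wooden disc, 200 mm across, top 25 mm above the table, turns on it, with four places 62 mm from the axis, 90 degrees apart: one empty yellow cup and three screw jars (51 mm across, tops 81 mm above the table) fixed to the disc.
- front_mark (a point): point on top of the orange pointer block at the front of the foot, 117 mm from the turning axis and 22 mm above the table; the block is 16 mm wide, 20 mm long, and reaches from 107 to 127 mm from the axis
- bay (a point): centre of the inner floor of the empty yellow cup, 27 mm above the table, 62 mm from the turning axis; the cup is round, 52 mm wide inside and 58 mm outside, its rim 12 mm above this point. It turns with the turntable.
- turntable (a joint): angle of the turntable, no stops; grows anticlockwise seen from above; 0 when the yellow cup is exactly at the orange pointer. It turns freely (about 0.03 N m) and stays where it is left.
- handle (a point): black bar handle on an upright rod in the middle of the turntable, fixed to it: 56 mm long, 14 mm thick, 28 mm high. This point: its centre, on the turning axis, 130 mm above the table (top at 144 mm). Its own x runs along the bar; the yellow cup lies in its -x direction. Grip it across the 14 mm from above.
- masking_tape: black roll of tape lying flat, 62 mm across, 19 mm high; origin: centre of its underside; leave it alone
- battery_1: small red battery standing on end, 15 mm thick, 50 mm high; origin: centre of its underside; leave it alone
- screwdriver_1: short black screwdriver lying on the table, 146 mm long, 26 mm thick; origin: centre of its underside; leave it alone
There are look-alikes about, which are no part of the job. Several things have the shape of the glue_bottle; the one meant has the colours described above.

How it is judged:
On the way:
1. the glue bottle stands upright in the yellow cup, let go, with the cup not yet at the pointer (horizontal distance between glue_bottle and bay below 0.008 m and z of glue_bottle in the frame of bay below 0.004 m and angle between glue_bottle's own z axis and vertical below 0.1 rad and contact force between the fingers and glue_bottle below 0.1 N and (y of bay in the frame of caddy above 0.015 m or y of bay in the frame of caddy below -0.015 m or x of bay in the frame of caddy above 0 m)), for 0.2 s.
At the end, for the whole second after the job is handed in: the bottle stands upright (within 0.1 rad) on the floor of the yellow cup, not touched by the robot; the cup's centre is within 8 mm of the line from the axis to the orange pointer; the turntable is still (under 0.05 rad/s) and the fingers grip the bar handle with over 1.5 N (horizontal distance between glue_bottle and bay below 0.008 m and z of glue_bottle in the frame of bay between -0.004 and 0.004 m and angle between glue_bottle's own z axis and vertical below 0.1 rad and y of bay in the frame of caddy between -0.008 and 0.008 m and x of bay in the frame of caddy below -0.04 m and velocity of joint turntable between -0.05 and 0.05 rad/s and contact force between the arm and glue_bottle below 0.1 N and contact force between the fingers and turntable_c0 above 1.5 N); the arm keeps its last pose, push and grip.
It fails at once if the tape roll, the battery or the screwdriver was moved more than 3 cm (distance of any of masking_tape, battery_1, screwdriver_1 from where it was at the start of the episode above 0.03 m).
It fails at once if the battery was knocked over (angle between battery_1's own z axis and vertical above 0.5 rad).
It also fails if it takes over 58 s, if anything falls off the work surface, if the arm or the gripper's body presses on something with over 40 N, if the wrist force passes 120 N, or if a joint passes its speed limit or range.

ROBOT

A 6-joint arm with a two-finger parallel gripper is mounted at the origin on a cart in front of the work surface, level with it; the furniture and walls round the work are solid. World frame = base frame: x ahead of the robot, y to its left, z up, the work surface at z = 0. Lengths are in m, angles in rad, forces in N, time in s.
With the tool pointing down it reaches from about 0.35 to 0.875 m from the base axis. Payload 4.2 kg.
Tool frame: the origin (TCP) lies midway between the tips of the shut fingers; the grasp point (between the pads) lies 19 mm behind it; z points along the fingers, y is the line along which they close (so a half turn about z gives the same grasp; the last joint's range is limited). The gripper opens to 87 mm and grips with 3 to 60 N. Pads are 19 mm wide; open, the fingers measure 117 mm over their backs; the gripper's body (75 mm by 190 mm) begins 51 mm behind the grasp point.
Start: joints at [1.523, 0.385, 0.008, 0, -1.194, -0.259], TCP at [0.189, 0.596, 0.223] pointing down, gripper open.
Joint ranges: [-3.14, 3.14], [-1.21, 2.06], [-1.07, 1.41], [-3.16, 2.05], [-2.99, -0.16], [-3.1, 3.1]. Speed limits (rad/s): [2.79, 2.79, 3.14, 3.14, 3.14, 3.14].

INTERFACE

Orientations are given as a unit quaternion [w, x, y, z].
In Python, from workcell import * gives the robot as it stands.
- The arm moves only by the tool jog_arm, never from a script. Its argument "steps" is text: rows parted by semicolons, each of 4 numbers parted by spaces: the shift along the tool's x, y, z in m, then the turn about the tool's z in degrees. In form: tx ty tz turn; .... A call has exactly 5 rows; each row is the pose to reach, as a shift and turn from the pose commanded when the call began, along the tool's axes at that moment; what a row does not reach only later rows make up. A row lasts 1/8 s, in which the tool goes at most 62.5 mm and 10.7 degrees, less where a joint would pass 70% of its speed; a pose out of reach is approached as far as the arm can. A call with a gripper value outside its range is refused whole. "gripper" is the opening, from -1 (shut) to 1 (fully open), set as the call begins (left out, the last holds). The fingers move at their own pace and stop on an object; "force" is the grip in N (left out, the last holds). Time passes only in rows, so rows that repeat a pose let the fingers close, or fill a call up. It gives the time, the measured TCP pose, the force, the opening and the grip force at its end, in the units of the state.
- state(): the state, without advancing time (a new reading comes with each control period).
- get_image(name): name is "side" or "top" or "wrist"; returns the picture (400x640x3 uint8, red, green, blue); there is no depth.
- camera_params(name): a dict with "K" (3x3 intrinsics, pixels), "dist_coeffs" ([k1, k2, p1, p2, k3] as OpenCV has them; the pictures are not rectified), "extrinsics" (4x4, takes a point from camera to world coordinates). Camera axes: x right, y down, z forward; pixel columns grow to the right and rows downward; lengths in m; the calibration is good to about 2 mm. A picture is of the moment at which its call begins: read the wrist's pose just before it. camera_params takes no time and is no camera call; for the wrist camera it gives the pose at the moment of the call.
- close_job(): hands the job in; it is judged then, once.
The state is a dict: "time_s": time; "joint_positions": joint angles; "qd": joint speeds; "joint_torque": joint torques, N m; "tool_pos": TCP position; "eef_rot": TCP orientation; "contact_force": force on the tool from outside, world axes, zero at the start; "torque": the same for the moment, N m; "grip_width": opening from 0.0 (shut) to 1.0 (fully open); "gripper_force": force on a finger pad.
Only numpy, scipy, OpenCV 4.12 (cv2) and the standard library are available. Lean on these libraries where they do the work, as an engineer would, in place of code of your own. Each camera call takes 0.05 s, during which the arm holds its last target. There are 200 camera calls.

## Working session

There is one attempt and no reset: what is moved stays moved. The work goes in short steps, Python scripts to look and compute and a tool call to move; the robot and the scene stay as the last step left them, time stands still between calls to the robot, and variables do not carry over. Pictures are saved under pics/ and viewed, at most 10 in all, crops included, and the job is handed in when it is done.

Besides the shell and the picture viewer there is one more tool, called as name(argument=value, ...) on one line, values as JSON. jog_arm: Moves the arm, as the interface text tells. Its arguments: {"type":"object","properties":{"steps":{"type":"string"},"gripper":{"type":"number"},"force":{"type":"number"}},"required":["steps"]}

```bash
mkdir -p pics; ls; python3 - <<'E'
from workcell import *
import cv2,numpy as np,json
s=state();print(s)
for n in ["side","top","wrist"]:
    p=camera_params(n);im=get_image(n);cv2.imwrite(f"pics/{n}0.png",im[...,::-1])
    print(n,np.round(np.array(p["K"]),2).tolist(),p["dist_coeffs"],np.round(np.array(p["extrinsics"]),4).tolist())
    json.dump({k:np.array(v).tolist() for k,v in p.items() if k in("K","dist_coeffs","extrinsics")},open(f"pics/{n}0.json","w"))
E
```

```text
pics
{'time_s': 0.0, 'joint_positions': array([ 1.52261818e+00,  3.85535996e-01,  6.63306626e-03, -4.83848992e-04,
       -1.19402407e+00, -2.58606644e-01]), 'qd': array([ 1.58932551e-03,  1.91136310e-04, -1.29462311e-03, -1.53389533e-03,
       -1.43613811e-03, -4.29968183e-05]), 'joint_torque': array([ 1.96219848e-04, -3.90663779e+01,  1.87402368e+01,  4.21963871e+00,
        1.10471938e-02, -1.91434988e-04]), 'tool_pos': array([0.18854758, 0.59524486, 0.22147711]), 'eef_rot': array([ 1.08306156e-03,  9.88244210e-01, -1.52879679e-01, -1.11734744e-04]), 'contact_force': array([ 0.15222176,  0.03649628, -0.36622816]), 'torque': array([ 0.05209262, -0.0252567 ,  0.04064232]), 'gripper_force': 0.0, 'grip_width': 1.0012210372501276}
side [[369.08, 0.0, 316.85], [0.0, 369.08, 199.79], [0.0, 0.0, 1.0]] [-0.03585592  0.          0.          0.          0.        ] [[-0.2081, 0.6284, -0.7496, 1.3446], [0.9781, 0.1329, -0.1601, 0.1716], [-0.001, -0.7665, -0.6423, 0.7564], [0.0, 0.0, 0.0, 1.0]]
top [[469.95, 0.0, 326.04], [0.0, 469.95, 198.35], [0.0, 0.0, 1.0]] [-0.03640439  0.          0.          0.          0.        ] [[-0.022, -0.9807, 0.1943, 0.3174], [-0.9997, 0.0234, 0.0053, -0.0024], [-0.0098, -0.1941, -0.9809, 1.284], [0.0, 0.0, 0.0, 1.0]]
wrist [[316.03, 0.0, 321.9], [0.0, 316.03, 198.86], [0.0, 0.0, 1.0]] [-0.05664216  0.          0.          0.          0.        ] [[-0.3014, -0.9236, -0.2371, 0.2532], [-0.9535, 0.2922, 0.0739, 0.576], [0.001, 0.2483, -0.9687, 0.3836], [0.0, 0.0, 0.0, 1.0]]
```

View pics/side0.png

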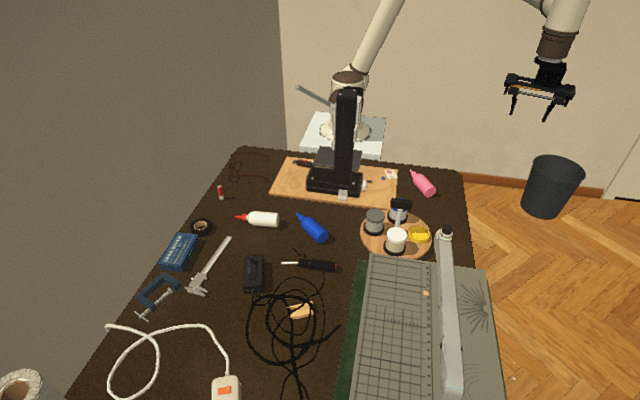

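View pics/top0.png

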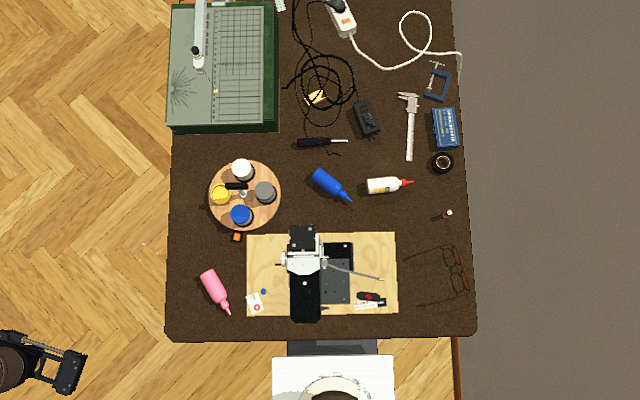

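Look-alikes for the glue bottle, by top-view pixel: the white one with a red nozzle at (388,185), the blue one at (332,185) and the pink one at (215,290). The white one matches the description. Its label still needs checking. The caddy is at (245,194), the yellow cup at (220,195) and the orange pointer at (237,237). A tall stand is at (305,265).

```bash
python3 - <<'E'
import cv2,numpy as np
t=cv2.imread("pics/top0.png");s=cv2.imread("pics/side0.png")
out=np.zeros((600,800,3),np.uint8)
def put(im,x0,y0,w,h,k,ox,oy):
    c=cv2.resize(im[y0:y0+h,x0:x0+w],None,fx=k,fy=k,interpolation=cv2.INTER_CUBIC);out[oy:oy+h*k,ox:ox+w*k]=c
put(t,200,150,90,100,4,0,0)      # top caddy
put(t,360,165,60,40,7,370,0)     # top bottle
put(s,355,180,80,80,4,0,400) if False else None
put(s,352,190,86,66,5,370,270)
put(s,230,205,52,28,7,0,402)
cv2.imwrite("pics/crop1.png",out)
E
```

```text
(no output)
```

View pics/crop1.png

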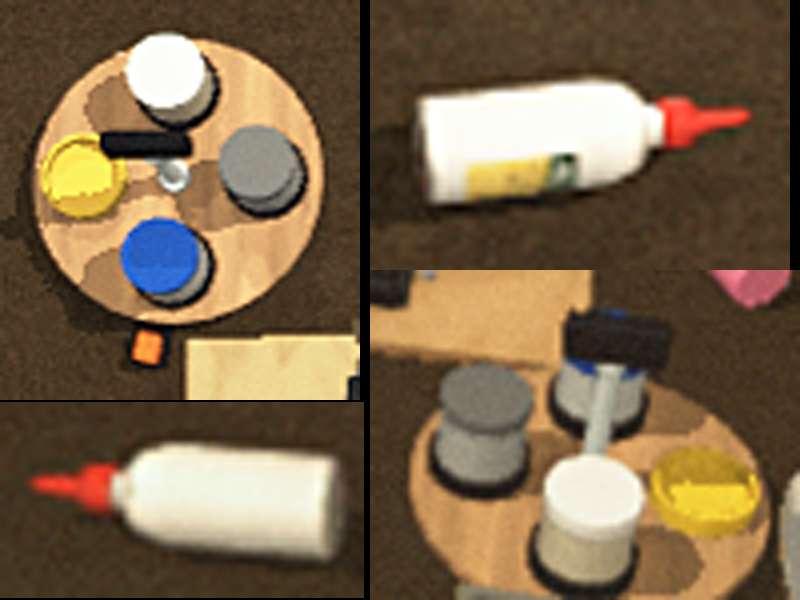

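The close crop confirms the choice: the white bottle has the yellow label and red nozzle. In the top view its base is at (368,186) and its tip at (414,181.5). In the side view they are at (277.4,220) and (234.6,216.7). The yellow cup is at top (220.7,193.7) and side (419,232.6).

```bash
cat > h.py <<'E'
import numpy as np,cv2,json
def cam(n): return json.load(open(f"pics/{n}.json"))
def ray(p,uv):
    K,d,E=[np.array(p[k]) for k in("K","dist_coeffs","extrinsics")]
    q=cv2.undistortPoints(np.array([[uv]],float),K,d)[0,0]
    r=E[:3,:3]@np.array([*q,1.]);return E[:3,3],r/np.linalg.norm(r)
def onz(p,uv,z):
    o,r=ray(p,uv);return o+r*(z-o[2])/r[2]
def tri(*pu):
    A=np.zeros((3,3));b=np.zeros(3);R=[ray(p,u) for p,u in pu]
    for o,r in R: M=np.eye(3)-np.outer(r,r);A+=M;b+=M@o
    x=np.linalg.solve(A,b);return x,[round(1e3*np.linalg.norm((np.eye(3)-np.outer(r,r))@(x-o)),1) for o,r in R]
def proj(p,X):
    K,d,E=[np.array(p[k]) for k in("K","dist_coeffs","extrinsics")]
    T=np.linalg.inv(E);r=cv2.Rodrigues(T[:3,:3])[0]
    return cv2.projectPoints(np.array(X,float).reshape(-1,1,3),r,T[:3,3],K,d)[0][:,0]
E
python3 - <<'E'
from h import *
np.set_printoptions(precision=4,suppress=True)
T,S=cam("top0"),cam("side0")
def t(x0,y0,k,ox,oy,u,v): return (x0+(u-ox+.5)/k-.5,y0+(v-oy+.5)/k-.5)
tc=lambda u,v:t(200,150,4,0,0,u,v); tb=lambda u,v:t(360,165,7,370,0,u,v)
sc=lambda u,v:t(352,190,5,370,270,u,v); sb=lambda u,v:t(230,205,7,0,402,u,v)
print("base",tri((T,tb(424,150)),(S,sb(335,507))),onz(T,tb(424,150),.021))
print("tip",tri((T,tb(750,116)),(S,sb(32,484))),onz(T,tb(750,116),.021))
print("bar",tri((T,tc(145,144)),(S,sc(617,340))),onz(T,tc(145,144),.13))
print("cup rim",tri((T,tc(83,174)),(S,sc(706,485))),onz(T,tc(83,174),.039))
print("disc c",onz(T,tc(179.5,181),.025))
print("pointer",onz(T,tc(147,344),.022))
print("barends",onz(T,tc(101,138),.144),onz(T,tc(190,136),.144))
print("jars",onz(T,tc(168,69),.081),onz(T,tc(260,160),.081),onz(T,tc(160,257),.081))
for uv in [(292,262),(305,228),(291,280),(285,228)]: print("stand",onz(T,uv,.2))
E
```

```text
base (array([ 0.5988, -0.1076,  0.0215]), [np.float64(2.2), np.float64(2.2)]) [ 0.5995 -0.1098  0.021 ]
tip (array([ 0.6098, -0.2373,  0.0197]), [np.float64(1.7), np.float64(1.7)]) [ 0.6101 -0.2387  0.021 ]
bar (array([0.584 , 0.2323, 0.1303]), [np.float64(1.5), np.float64(1.5)]) [0.5841 0.2308 0.13  ]
cup rim (array([0.5856, 0.2936, 0.0375]), [np.float64(2.0), np.float64(2.0)]) [0.5853 0.2912 0.039 ]
disc c [0.5818 0.2279 0.025 ]
pointer [0.4704 0.2492 0.022 ]
barends [0.5854 0.2556 0.144 ] [0.5853 0.1999 0.144 ]
jars [0.6461 0.2262 0.081 ] [0.5828 0.1648 0.081 ] [0.5199 0.2298 0.081 ]
stand [0.3852 0.0849 0.2   ]
stand [0.463 0.054 0.2  ]
stand [0.3445 0.0875 0.2   ]
stand [0.4641 0.1005 0.2   ]
```

jog_arm(steps="0.06 0.002 -0.015 10;0.12 0.004 -0.03 20;0.18 0.006 -0.045 30;0.24 0.008 -0.06 40;0.3 0.01 -0.08 50", gripper=1, force=3)

```text
time_s: 0.78
tool_pos: [0.4724, 0.4949, 0.302]
eef_rot: [0.001, 0.83, -0.558, -0.0]
contact_force: [0.9, 0.3, -0.0]
grip_width: 1.0
gripper_force: 0.0
```

```bash
cat >> h.py <<'E'
def go(x,y,z,psi,s=None):
    "tool-axes shift/turn from the measured pose to world x,y,z with tool x at heading psi (deg)"
    if s is None:
        import workcell; s=workcell.state()
    w,a,b,c=s["eef_rot"];from scipy.spatial.transform import Rotation as R
    M=R.from_quat([a,b,c,w]).as_matrix();h=np.degrees(np.arctan2(M[1,0],M[0,0]))
    d=M.T@(np.array([x,y,z])-s["tool_pos"]);t=(h-psi+180)%360-180
    print("at",np.round(s["tool_pos"],4),"psi",round(h,1),"t",s["time_s"],"grip",round(s["grip_width"]*87,1),"J1,J6",np.round(np.degrees(np.array(s["joint_positions"])[[0,5]]),0));print("go",np.round(d,4),round(t,1))
E
python3 - <<'E'
from h import *
go(.61,.40,.3,-85);go(.6055,-.185,.3,-85)
T,S=cam("top0"),cam("side0")
# stand height candidates: column top in side view vs top-view head
for uv in [(300,232),(300,262),(290,255)]: print(tri((T,uv),(S,(348,92))))
E
```

```text
at [0.4724 0.4949 0.302 ] psi -67.9 t 0.775 grip 87.0 J1,J6 [ 60. -38.]
go [ 0.1397 -0.0918  0.002 ] 17.1
at [0.4724 0.4949 0.302 ] psi -67.9 t 0.775 grip 87.0 J1,J6 [ 60. -38.]
go [0.68   0.1325 0.0026] 17.1
(array([0.43396937, 0.05810033, 0.35622902]), [np.float64(2.2), np.float64(2.2)])
(array([0.37692023, 0.05577105, 0.33169313]), [np.float64(2.4), np.float64(2.4)])
(array([0.39210687, 0.06644289, 0.33962701]), [np.float64(11.2), np.float64(11.2)])
```

jog_arm(steps="0.06 -0.04 0 5;0.12 -0.08 0 10;0.17 -0.09 0 15;0.22 -0.07 0 17;0.27 -0.05 0 17")

```text
time_s: 1.4
tool_pos: [0.6207, 0.2631, 0.301]
eef_rot: [0.001, 0.739, -0.673, -0.0]
contact_force: [0.7, -0.5, 0.3]
grip_width: 1.002
gripper_force: 0.0
```

```bash
python3 - <<'E'
from h import *
go(.6055,-.185,.25,-85)
E
```

```text
at [0.6207 0.2631 0.301 ] psi -84.7 t 1.4 grip 87.1 J1,J6 [ 37. -31.]
go [0.4447 0.0567 0.0515] 0.3
```

jog_arm(steps="0.06 0.01 0 0;0.12 0.01 0 0;0.18 0.02 0 0;0.24 0.03 0 0;0.3 0.04 0.01 0")

```text
time_s: 2.02
tool_pos: [0.6086, -0.0389, 0.2928]
eef_rot: [-0.001, 0.74, -0.673, 0.001]
contact_force: [0.3, -0.4, 0.5]
grip_width: 1.0
gripper_force: 0.0
```

jog_arm(steps="0.05 0.006 0.02 0;0.1 0.012 0.03 0;0.145 0.017 0.045 0;0.145 0.017 0.045 0;0.145 0.017 0.045 0")

```text
time_s: 2.65
tool_pos: [0.6055, -0.1829, 0.2472]
eef_rot: [0.0, 0.74, -0.673, -0.0]
contact_force: [-0.6, 0.5, -0.7]
grip_width: 1.005
gripper_force: 0.0
```

```bash
cat >> h.py <<'E'
def snap(n,tag):
    import workcell; p=workcell.camera_params(n);im=workcell.get_image(n)
    cv2.imwrite(f"pics/{tag}.png",im[...,::-1]);json.dump({k:np.array(p[k]).tolist() for k in("K","dist_coeffs","extrinsics")},open(f"pics/{tag}.json","w"))
E
python3 - <<'E'
from h import *
go(.6055,-.185,.010,-85)
snap("wrist","w1")
print(proj(cam("w1"),[[.599,-.1087,.021],[.61,-.238,.021],[.6055,-.185,.021]]))
E
```

```text
at [ 0.6055 -0.1829  0.2472] psi -84.6 t 2.65 grip 87.4 J1,J6 [-2.  8.]
go [2.100e-03 2.000e-04 2.372e-01] 0.4
[[321.60127011 229.6412861 ]
 [322.69083811 127.64115663]
 [322.21649415 171.38291225]]
```

View pics/w1.png

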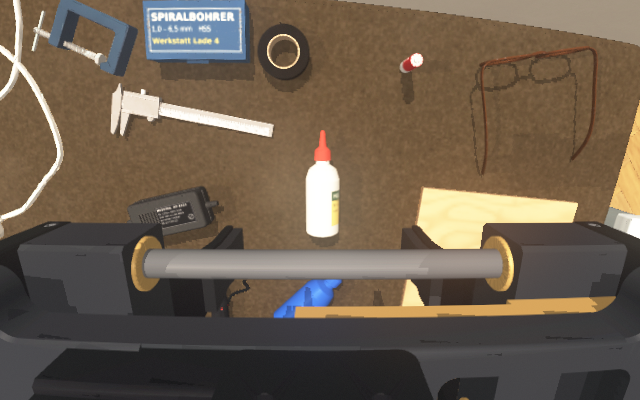

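The wrist view shows the bottle centred between the fingers, with its base at (322,236) and its tip at (323,131). That is about 4 mm nearer +y than predicted, so I'm keeping the current y. The battery (411,65), the tape (284,50) and the box (170,210) are clear of the descent.

jog_arm(steps="0 0 0.06 0;0 0 0.12 0;0 0 0.18 0;0 0 0.22 0;0 0 0.236 0")

```text
time_s: 3.32
tool_pos: [0.6047, -0.1815, 0.0093]
eef_rot: [0.001, 0.74, -0.672, -0.001]
contact_force: [-0.2, -0.5, 0.5]
grip_width: 0.996
gripper_force: 0.0
```

jog_arm(steps="0 0 0.001 0;0 0 0.001 0;0 0 0.001 0;0 0 0.001 0;0 0 0.001 0", gripper=-1, force=4)

```text
time_s: 3.95
tool_pos: [0.6057, -0.1831, 0.0109]
eef_rot: [-0.0, 0.74, -0.673, 0.0]
contact_force: [-0.2, 0.3, 0.6]
grip_width: 0.517
gripper_force: 0.0
```

jog_arm(steps="0 0 0 0;0 0 0 0;0 0 0 0;0 0 0 0;0 0 0 0")

```text
time_s: 4.58
tool_pos: [0.6056, -0.1831, 0.0107]
eef_rot: [0.0, 0.74, -0.673, 0.0]
contact_force: [-1.3, -0.3, 4.6]
grip_width: 0.482
gripper_force: 4.0
```

jog_arm(steps="0 0 -0.03 0;0 0 -0.06 0;0 0 -0.09 0;0 0 -0.12 0;0 0 -0.14 0")

```text
time_s: 5.2
tool_pos: [0.6056, -0.1828, 0.1507]
eef_rot: [-0.0, 0.74, -0.673, 0.0]
contact_force: [-0.0, -0.4, -2.1]
grip_width: 0.482
gripper_force: 4.0
```

```bash
python3 - <<'E'
from h import *
go(.6055,-.183,.15,-85)
snap("wrist","w2");snap("side","s2")
a=cv2.imread("pics/w2.png")[80:320,180:460];b=cv2.imread("pics/s2.png")[120:270,170:330]
out=np.zeros((600,800,3),np.uint8);out[:360,:420]=cv2.resize(a,(420,360));
b=cv2.resize(b,(480,450));out[150:600,320:800]=b
cv2.imwrite("pics/c2.png",out)
E
```

```text
at [ 0.6056 -0.1828  0.1507] psi -84.6 t 5.2 grip 41.9 J1,J6 [-2.  8.]
go [0.0002 0.0001 0.0007] 0.4
```

View pics/c2.png

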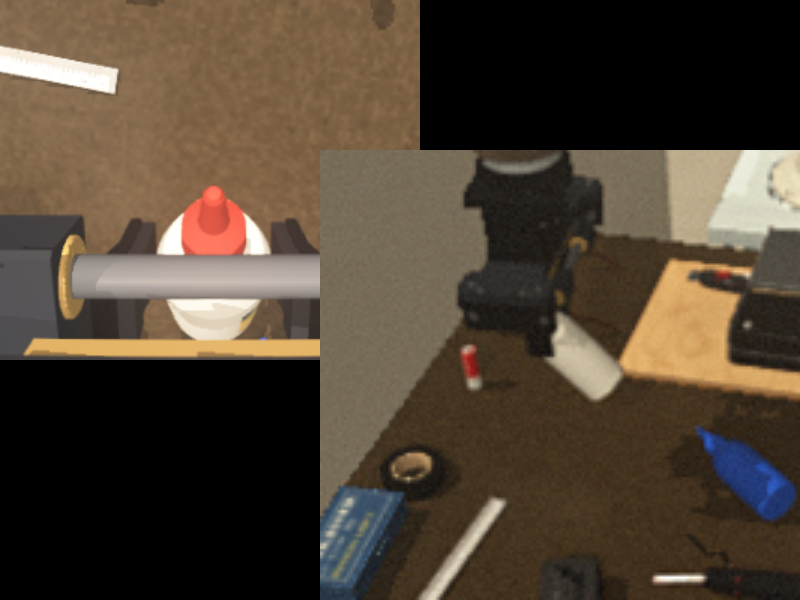

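The bottle is pivoting in the pads, and its axis is now roughly 45° from vertical (base at (600,385) in the crop). I'll ease the grip and let it swing on.

jog_arm(steps="0 0 0 0;0 0 0 0;0 0 0 0;0 0 0 0;0 0 0 0", force=3)

```text
time_s: 5.92
tool_pos: [0.6055, -0.183, 0.1501]
eef_rot: [0.0, 0.74, -0.673, -0.0]
contact_force: [0.2, 0.3, -1.3]
grip_width: 0.48
gripper_force: 3.0
```

jog_arm(steps="0 0 0 0;0 0 0 0;0 0 0 0;0 0 0 0;0 0 0 0")

```text
time_s: 6.55
tool_pos: [0.6055, -0.183, 0.1503]
eef_rot: [-0.0, 0.74, -0.673, 0.0]
contact_force: [-0.3, -0.2, -1.9]
grip_width: 0.482
gripper_force: 3.0
```

```bash
python3 - <<'E'
from h import *
go(.6055,-.183,.15,-85)
snap("side","s3");snap("wrist","w3");p=cam("s3");T=cam("w3")
im=cv2.imread("pics/s3.png")
# white body pixels near gripper
hsv=cv2.cvtColor(im,cv2.COLOR_BGR2HSV);m=((hsv[...,1]<75)&(hsv[...,2]>110)).astype(np.uint8);m[:215]=0;m[275:]=0;m[:,:225]=0;m[:,285:]=0
m[:]=0 if False else m
n,l,st,c=cv2.connectedComponentsWithStats(m);print(st[1:],c[1:].round(1))
# predicted base centre for tilt a (deg) about the pads
g=np.array([.6056,-.1828,.1507+.011])
for a in (0,15,30,45,60):
    d=np.array([.085,-.996,0])*np.sin(np.radians(a))+np.array([0,0,np.cos(np.radians(a))]);print(a,proj(p,[g-d*.077])[0].round(1),proj(p,[g-d*.03])[0].round(1),"wrist tip",proj(T,[g+d*.053])[0].round(1))
w=cv2.imread("pics/w3.png");h=cv2.cvtColor(w,cv2.COLOR_BGR2HSV);r=((h[...,0]<8)|(h[...,0]>172))&(h[...,1]>140)&(h[...,2]>120);r[:,:280]=0;r[:,370:]=0;r[:100]=0
ys,xs=np.nonzero(r);print("red",xs.min(),xs.max(),ys.min(),ys.max())
E
```

```text
at [ 0.6055 -0.183   0.1503] psi -84.6 t 6.55 grip 42.0 J1,J6 [-2.  8.]
go [-0.      0.      0.0003] 0.4
[[225 236   7  11  44]
 [281 262   4   2   8]] [[227.3 239.9]
 [282.5 262.5]]
0 [248.9 201. ] [246.8 187.9] wrist tip [322.7 312.9]
15 [255.6 200.8] [249.5 187.8] wrist tip [323.1 275.6]
30 [261.8 199.2] [252.  187.1] wrist tip [323.5 235.7]
45 [267.  196.3] [254.  185.9] wrist tip [323.7 199.6]
60 [270.8 192.2] [255.5 184.3] wrist tip [323.8 172.2]
red 301 343 204 249
```

The tilt has stalled at about 43° (wrist tip row 204). I'm going to jerk the pivot toward +y so inertia swings the base under it.

jog_arm(steps="-0.06 0 -0.02 0;-0.11 0 -0.035 0;-0.145 0 -0.04 0;-0.165 0 -0.04 0;-0.17 0 -0.04 0")

```text
time_s: 7.28
tool_pos: [0.5892, -0.013, 0.19]
eef_rot: [0.0, 0.74, -0.672, -0.0]
contact_force: [-0.5, -0.6, -1.8]
grip_width: 0.485
gripper_force: 3.0
```

```bash
cat >> h.py <<'E'
def tilt(tag):
    import workcell
    snap("wrist",tag);T=cam(tag);s=workcell.state();go(.6055,-.183,.06,-84.6,s)
    w=cv2.imread(f"pics/{tag}.png");h=cv2.cvtColor(w,cv2.COLOR_BGR2HSV);r=((h[...,0]<8)|(h[...,0]>172))&(h[...,1]>140)&(h[...,2]>120);r[:,:280]=0;r[:,370:]=0;r[:100]=0
    ys,xs=np.nonzero(r);print("red",len(xs),xs.min(),xs.max(),ys.min(),ys.max())
    g=s["tool_pos"]+[0,0,.011];P=np.radians(-84.6);u=np.array([np.cos(P),np.sin(P),0])
    for a in (-20,-10,0,10,20,30,40,50):
        d=u*np.sin(np.radians(a))+np.array([0,0,np.cos(np.radians(a))]);print(a,proj(T,[g+d*.053])[0].round(0),end=" ")
E
python3 -c "from h import *;tilt('w4')"
```

```text
at [ 0.5892 -0.0133  0.1899] psi -84.5 t 7.325 grip 42.2 J1,J6 [14. -9.]
go [ 0.1704 -0.0002  0.1299] 0.1
red 726 303 341 236 299
-20 [323. 347.] -10 [323. 331.] 0 [323. 311.] 10 [323. 287.] 20 [323. 260.] 30 [323. 234.] 40 [323. 209.] 50 [323. 188.]
```

jog_arm(steps="-0.062 0 -0.02 0;-0.095 0 -0.035 0;-0.11 0 -0.04 0;-0.12 0 -0.04 0;-0.12 0 -0.04 0")

```text
time_s: 7.95
tool_pos: [0.5778, 0.105, 0.2293]
eef_rot: [0.001, 0.74, -0.673, -0.0]
contact_force: [-0.7, -0.1, -1.4]
grip_width: 0.48
gripper_force: 3.0
```

```bash
python3 -c "from h import *;tilt('w5')"
```

```text
at [0.5778 0.1047 0.2293] psi -84.6 t 8.0 grip 41.9 J1,J6 [ 26. -21.]
go [ 0.2889 -0.001   0.1695] -0.0
red 760 303 341 237 305
-20 [323. 347.] -10 [323. 332.] 0 [323. 311.] 10 [323. 287.] 20 [323. 260.] 30 [323. 234.] 40 [323. 209.] 50 [323. 188.]
```

jog_arm(steps="0.015 0 0 0;0.045 0 0 0;0.09 0 0 0;0.15 0 0 0;0.21 0 0 0")

```text
time_s: 8.62
tool_pos: [0.5975, -0.1065, 0.2303]
eef_rot: [0.0, 0.74, -0.673, 0.0]
contact_force: [0.6, -0.1, -1.7]
grip_width: 0.48
gripper_force: 3.0
```

jog_arm(steps="0.06 0 0 0;0.06 0 0 0;0.06 0 0.04 0;0.06 0 0.08 0;0.06 0 0.11 0")

```text
time_s: 9.25
tool_pos: [0.6023, -0.1636, 0.1184]
eef_rot: [0.001, 0.739, -0.673, -0.001]
contact_force: [0.1, -0.4, -0.7]
grip_width: 0.481
gripper_force: 3.0
```

```bash
python3 -c "from h import *;tilt('w6')"
```

```text
at [ 0.5998 -0.163   0.1141] psi -84.7 t 9.3 grip 42.0 J1,J6 [-0.  6.]
go [ 0.0206 -0.0044  0.054 ] -0.1
red 758 304 340 240 305
-20 [329. 342.] -10 [330. 327.] 0 [330. 307.] 10 [330. 284.] 20 [330. 258.] 30 [330. 233.] 40 [330. 209.] 50 [329. 188.]
```

jog_arm(steps="0 0 0.03 0;0 0 0.045 0;-0.01 0 0.053 0;-0.03 0 0.055 0;-0.05 0 0.056 0")

```text
time_s: 9.93
tool_pos: [0.5988, -0.1116, 0.0646]
eef_rot: [-0.0, 0.74, -0.673, 0.0]
contact_force: [0.5, -0.8, -0.7]
grip_width: 0.479
gripper_force: 3.0
```

```bash
python3 -c "from h import *;tilt('w7')"
```

```text
at [ 0.5986 -0.1095  0.0646] psi -84.4 t 9.975 grip 42.0 J1,J6 [5. 1.]
go [0.0738 0.0003 0.0046] 0.2
red 889 300 342 279 306
-20 [323. 352.] -10 [323. 337.] 0 [323. 317.] 10 [323. 293.] 20 [323. 267.] 30 [323. 240.] 40 [323. 216.] 50 [323. 194.]
```

The tip row is now 279, so the tilt is about 15°. A further press and drag will seat the base flat.

jog_arm(steps="-0.01 0 0.002 0;-0.02 0 0.003 0;-0.02 0 0.005 0;-0.02 0 0.006 0;-0.02 0 0.006 0")

```text
time_s: 10.6
tool_pos: [0.5976, -0.0935, 0.0588]
eef_rot: [-0.0, 0.74, -0.673, 0.0]
contact_force: [-0.2, 2.5, 4.1]
grip_width: 0.474
gripper_force: 3.0
```

```bash
python3 -c "from h import *;tilt('w8')"
```

```text
at [ 0.5975 -0.0936  0.0588] psi -84.6 t 10.65 grip 41.6 J1,J6 [ 6. -1.]
go [ 0.0898  0.0004 -0.0012] 0.0
red 1035 300 342 279 306
-20 [323. 348.] -10 [323. 332.] 0 [323. 312.] 10 [323. 287.] 20 [323. 261.] 30 [323. 235.] 40 [323. 210.] 50 [323. 188.]
```

```bash
python3 - <<'E'
from h import *
snap("side","s8")
a=cv2.imread("pics/w8.png")[190:340,230:420];b=cv2.imread("pics/s8.png")[150:250,210:330]
out=np.zeros((600,800,3),np.uint8);out[:300,:380]=cv2.resize(a,(380,300));out[150:550,320:800]=cv2.resize(b,(480,400),interpolation=2)
cv2.imwrite("pics/c8.png",out)
E
```

```text
(no output)
```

View pics/c8.png

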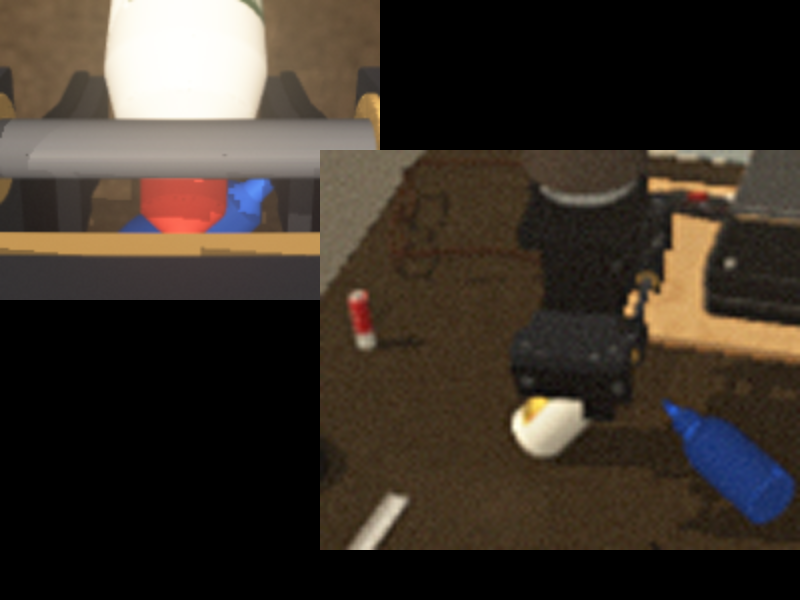

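The drag went too far. The base is now ahead of the pads on the -y side: side crop (540,440), with the neck hidden behind the bar. I'll lift, measure the tilt in the side view, then drag back by a computed amount.

jog_arm(steps="0 0 -0.02 0;0 0 -0.04 0;0 0 -0.06 0;0 0 -0.06 0;0 0 -0.06 0")

```text
time_s: 11.32
tool_pos: [0.5958, -0.0937, 0.1167]
eef_rot: [0.001, 0.739, -0.673, -0.001]
contact_force: [0.7, -0.5, -1.7]
grip_width: 0.485
gripper_force: 3.0
```

```bash
cat >> h.py <<'E'
def stilt(tag,L=.077,pad=.011):
    import workcell
    s=workcell.state();snap("side",tag);p=cam(tag);im=cv2.imread(f"pics/{tag}.png").astype(int)
    g=s["tool_pos"]+[0,0,pad];P=np.radians(-84.6);u=np.array([np.cos(P),np.sin(P),0]);n=np.array([-u[1],u[0],0])
    t=np.linspace(0,2*np.pi,40);go(.6,-.1,.06,-84.6,s)
    v=im.min(2);m=((v>95)&(im.max(2)-v<75)).astype(np.uint8)
    yel=((im[...,2]>120)&(im[...,1]>95)&(im[...,0]<100)&(im[...,2]-im[...,0]>70));m|=yel.astype(np.uint8)
    c=proj(p,[g])[0].astype(int);w=np.zeros_like(m);w[c[1]-15:c[1]+40,c[0]-40:c[0]+40]=1;m&=w
    best=[]
    for a in range(-70,71,3):
        d=u*np.sin(np.radians(a))+np.array([0,0,np.cos(np.radians(a))]);e=np.cross(d,n)
        X=[g-d*L+d*h+.021*(np.cos(q)*n+np.sin(q)*e) for h in (0,.055) for q in t]
        H=np.zeros_like(m);cv2.fillConvexPoly(H,cv2.convexHull(proj(p,X).astype(np.float32)).astype(int),1)
        best.append((round((H&m).sum()/max((H|m).sum(),1),2),a))
    print(m.sum(),sorted(best)[-4:])
E
python3 -c "
from h import *
stilt('s9')
c=cv2.imread('pics/s9.png')[120:260,190:340]
cv2.imwrite('pics/c9.png',cv2.resize(c,None,fx=3,fy=3))"
```

```text
at [ 0.5958 -0.0937  0.1167] psi -84.6 t 11.325 grip 42.2 J1,J6 [ 6. -1.]
go [ 0.0067 -0.0037  0.0567] -0.0
497 [(np.float64(0.31), -16), (np.float64(0.31), -7), (np.float64(0.33), -13), (np.float64(0.34), -10)]
```

View pics/c9.png

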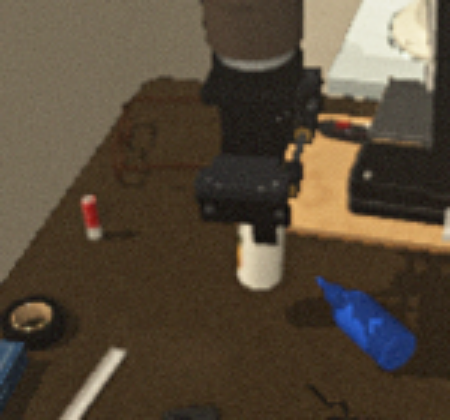

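The bottle now hangs almost upright (side crop: base centre (260,277), directly below the finger at (265,230)). I'll press straight down on the table so the flat base squares it up.

jog_arm(steps="0 0 0.03 0;0 0 0.045 0;0 0 0.05 0;0 0 0.053 0;0 0 0.055 0")

```text
time_s: 12.0
tool_pos: [0.5981, -0.0937, 0.0649]
eef_rot: [-0.001, 0.74, -0.673, 0.001]
contact_force: [-1.3, -2.6, 4.9]
grip_width: 0.482
gripper_force: 3.0
```

```bash
python3 -c "
from h import *
tilt('w10');g=np.array([.5958,-.0937,.1277]);u=np.array([.094,-.9956,0])
print()
for a in (-20,-10,0,10): 
  d=u*np.sin(np.radians(a))+np.array([0,0,np.cos(np.radians(a))]);print(a,proj(cam('s9'),[g-d*.077])[0])"
```

```text
at [ 0.5978 -0.0936  0.0646] psi -84.6 t 12.05 grip 42.5 J1,J6 [ 6. -1.]
go [0.0897 0.0009 0.0046] 0.0
red 895 300 339 239 306
-20 [323. 347.] -10 [323. 332.] 0 [323. 311.] 10 [323. 287.] 20 [323. 261.] 30 [323. 235.] 40 [323. 210.] 50 [323. 189.] 
-20 [271.75543847 210.12726368]
-10 [276.29137904 211.37779461]
0 [280.90752556 212.038298  ]
10 [285.48312728 212.09060282]
```

```bash
python3 -c "
from h import *
for t in ('w8','w10'):
  w=cv2.imread(f'pics/{t}.png');h=cv2.cvtColor(w,cv2.COLOR_BGR2HSV);r=((h[...,0]<8)|(h[...,0]>172))&(h[...,1]>140)&(h[...,2]>120);r[:,:280]=0;r[:,370:]=0;r[:100]=0
  ys,xs=np.nonzero(r);print(t,[(int(y),int((ys==y).sum()),int(xs[ys==y].min()),int(xs[ys==y].max())) for y in np.unique(ys)][::4])
stilt('s10')
c=np.zeros((420,800,3),np.uint8);c[:,:450]=cv2.resize(cv2.imread('pics/s10.png')[120:260,190:340],None,fx=3,fy=3);c[:300,450:]=cv2.resize(cv2.imread('pics/w10.png')[180:330,235:410],None,fx=2,fy=2)
cv2.imwrite('pics/c10.png',c)"
```

```text
w8 [(279, 16, 312, 327), (283, 43, 300, 342), (287, 43, 300, 342), (291, 43, 300, 342), (295, 42, 300, 341), (299, 36, 304, 339), (303, 27, 308, 334)]
w10 [(239, 15, 313, 327), (243, 29, 306, 334), (247, 38, 302, 339), (282, 38, 301, 338), (286, 30, 305, 334), (290, 19, 309, 327), (294, 18, 309, 326), (298, 17, 309, 325), (302, 16, 309, 324), (306, 6, 313, 318)]
at [ 0.5978 -0.0936  0.0646] psi -84.6 t 12.05 grip 42.5 J1,J6 [ 6. -1.]
go [ 0.0066 -0.0015  0.0046] 0.0
321 [(np.float64(0.35), -16), (np.float64(0.36), -7), (np.float64(0.37), -13), (np.float64(0.37), -10)]
```

View pics/c10.png

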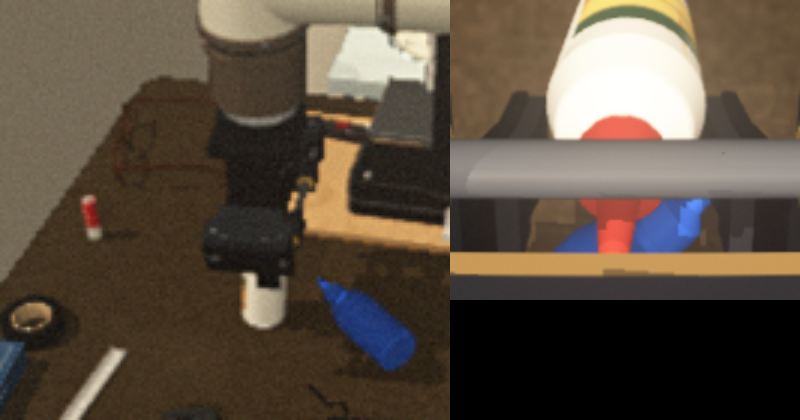

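The bottle stands nearly upright on the table (cap centre at wrist row 264, tip below row 306). I'll press 2 mm more, open slightly so it settles flat on its base, and then regrip firmly.

jog_arm(steps="0 0 0.001 0;0 0 0.002 0;0 0 0.003 0;0 0 0.003 0;0 0 0.003 0")

```text
time_s: 12.72
tool_pos: [0.5969, -0.0934, 0.0601]
eef_rot: [0.0, 0.74, -0.673, -0.0]
contact_force: [-1.1, -0.7, 3.9]
grip_width: 0.48
gripper_force: 3.0
```

jog_arm(steps="0 0 0 0;0 0 0 0;0 0 0 0;0 0 0 0;0 0 0 0", gripper=0.2)

```text
time_s: 13.35
tool_pos: [0.597, -0.0934, 0.0603]
eef_rot: [-0.0, 0.74, -0.673, 0.0]
contact_force: [0.3, -0.4, -0.2]
grip_width: 0.597
gripper_force: 0.0
```

jog_arm(steps="0 0 0 0;0 0 0 0;0 0 0 0;0 0 0 0;0 0 0 0")

```text
time_s: 13.98
tool_pos: [0.597, -0.0934, 0.0603]
eef_rot: [0.0, 0.74, -0.673, -0.0]
contact_force: [0.1, -0.0, 0.2]
grip_width: 0.598
gripper_force: 0.0
```

```bash
python3 -c "
from h import *
tilt('w11');stilt('s11')
w=cv2.imread('pics/w11.png');h=cv2.cvtColor(w,cv2.COLOR_BGR2HSV);r=((h[...,0]<8)|(h[...,0]>172))&(h[...,1]>140)&(h[...,2]>120);r[:,:280]=0;r[:,370:]=0;r[:100]=0
ys,xs=np.nonzero(r);print([(int(y),int((ys==y).sum()),int(xs[ys==y].min()),int(xs[ys==y].max())) for y in np.unique(ys)][::4])
p=cam('s11')
for y in (-.12,-.11,-.1,-.09,-.08): print(y,proj(p,[[.598,y,0.0]])[0],proj(p,[[.598,y,.07]])[0], proj(cam('w11'),[[.598,y,.13],[.598,y,.094]]).round(0))
c=cv2.imread('pics/s11.png')[195:240,250:310];print((c.min(2)>95).astype(int).sum(1).tolist(),(c.min(2)>95).astype(int).sum(0).tolist())
"
```

```text
at [ 0.597  -0.0934  0.0603] psi -84.6 t 14.025 grip 52.1 J1,J6 [ 6. -1.]
go [0.09   0.     0.0003] 0.0
red 1269 304 350 219 285
-20 [323. 348.] -10 [323. 332.] 0 [323. 312.] 10 [323. 288.] 20 [323. 261.] 30 [323. 235.] 40 [323. 210.] 50 [323. 189.] at [ 0.597  -0.0934  0.0603] psi -84.6 t 14.025 grip 52.1 J1,J6 [ 6. -1.]
go [ 0.0069 -0.0024  0.0003] 0.0
310 [(np.float64(0.31), -19), (np.float64(0.31), -10), (np.float64(0.33), -16), (np.float64(0.33), -13)]
[(219, 12, 321, 332), (223, 28, 313, 340), (227, 36, 309, 344), (231, 42, 306, 347), (235, 46, 304, 349), (239, 46, 304, 349), (243, 47, 304, 350), (247, 47, 304, 350), (281, 15, 321, 335), (285, 5, 326, 330)]
-0.12 [273.24839919 224.05228743] [271.34634734 206.19605012] [[328. 249.]
 [326. 215.]]
-0.11 [276.48995067 224.53892238] [274.72425486 206.67514011] [[325. 278.]
 [324. 237.]]
-0.1 [279.74167582 225.02690877] [278.11328472 207.15572801] [[322. 304.]
 [322. 258.]]
-0.09 [283.00356644 225.51624386] [281.51342847 207.6378119 ] [[319. 330.]
 [320. 278.]]
-0.08 [286.27561364 226.00692477] [284.92467681 208.12138975] [[317. 354.]
 [318. 298.]]
[15, 7, 3, 0, 0, 0, 0, 0, 0, 0, 0, 0, 0, 0, 0, 0, 0, 4, 5, 5, 5, 5, 6, 9, 13, 13, 13, 13, 13, 13, 13, 12, 11, 8, 0, 0, 0, 0, 0, 0, 0, 0, 0, 0, 0] [0, 0, 0, 0, 0, 0, 0, 0, 0, 0, 0, 0, 0, 0, 0, 0, 0, 0, 0, 0, 6, 15, 16, 17, 16, 12, 11, 11, 11, 11, 10, 9, 9, 7, 0, 0, 0, 0, 0, 0, 0, 0, 1, 1, 1, 1, 1, 0, 1, 2, 2, 2, 2, 1, 3, 0, 1, 1, 2, 3]
```

The bottle now stands free and upright at y≈-0.107: tip row 285 and cap row 243 both agree. I'll centre the pads on it, raise 4 mm to clear the nozzle, and grip firmly.

jog_arm(steps="0 0 -0.004 0;0.005 0 -0.004 0;0.01 0 -0.004 0;0.0135 0 -0.004 0;0.0135 0 -0.004 0")

```text
time_s: 14.7
tool_pos: [0.5982, -0.1072, 0.0642]
eef_rot: [0.0, 0.74, -0.673, -0.0]
contact_force: [0.8, 0.1, 0.4]
grip_width: 0.598
gripper_force: 0.0
```

jog_arm(steps="0 0 0 0;0 0 0 0;0 0 0 0;0 0 0 0;0 0 0 0", gripper=-1, force=15)

```text
time_s: 15.32
tool_pos: [0.598, -0.1068, 0.0642]
eef_rot: [0.0, 0.74, -0.673, -0.0]
contact_force: [-1.0, -0.7, -0.1]
grip_width: 0.477
gripper_force: 14.9
```

jog_arm(steps="0 0 -0.03 0;0 0 -0.07 0;0 0 -0.11 0;0 0 -0.14 0;0 0 -0.14 0")

```text
time_s: 15.95
tool_pos: [0.5999, -0.1068, 0.207]
eef_rot: [-0.002, 0.74, -0.673, 0.002]
contact_force: [-0.2, 0.4, -1.5]
grip_width: 0.476
gripper_force: 14.9
```

```bash
python3 -c "
from h import *
tilt('w12')
w=cv2.imread('pics/w12.png');h=cv2.cvtColor(w,cv2.COLOR_BGR2HSV);r=((h[...,0]<8)|(h[...,0]>172))&(h[...,1]>140)&(h[...,2]>120);r[:,:280]=0;r[:,370:]=0;r[:100]=0
ys,xs=np.nonzero(r);print([(int(y),int((ys==y).sum()),int(xs[ys==y].min()),int(xs[ys==y].max())) for y in np.unique(ys)][::4])
go(.5855,.2915,.2,-84.6)
"
```

```text
at [ 0.5985 -0.1066  0.2047] psi -84.6 t 16.0 grip 41.5 J1,J6 [5. 0.]
go [0.0768 0.0005 0.1447] 0.0
red 835 299 343 245 306
-20 [325. 344.] -10 [326. 329.] 0 [326. 309.] 10 [326. 285.] 20 [326. 259.] 30 [326. 233.] 40 [326. 209.] 50 [326. 188.] [(245, 11, 316, 326), (280, 45, 299, 343), (284, 42, 301, 342), (288, 37, 303, 339), (292, 31, 306, 336), (296, 19, 311, 329), (300, 18, 311, 328), (304, 17, 311, 327)]
at [ 0.5985 -0.1066  0.2047] psi -84.6 t 16.0 grip 41.5 J1,J6 [5. 0.]
go [-0.3975 -0.0245  0.005 ] 0.0
```

jog_arm(steps="-0.03 0 -0.03 0;-0.08 -0.003 -0.05 0;-0.14 -0.008 -0.05 0;-0.2 -0.012 -0.05 0;-0.26 -0.015 -0.05 0")

```text
time_s: 16.62
tool_pos: [0.5876, 0.1551, 0.2519]
eef_rot: [0.002, 0.74, -0.673, -0.001]
contact_force: [-0.2, 0.4, -2.0]
grip_width: 0.481
gripper_force: 14.9
```

jog_arm(steps="-0.05 -0.003 0 0;-0.09 -0.006 0 0;-0.12 -0.008 0 0;-0.1375 -0.0095 0 0;-0.1375 -0.0095 0 0")

```text
time_s: 17.25
tool_pos: [0.5846, 0.2917, 0.2525]
eef_rot: [0.001, 0.74, -0.672, -0.0]
contact_force: [-0.2, -0.9, -1.3]
grip_width: 0.481
gripper_force: 14.9
```

```bash
python3 -c "
from h import *
go(.5855,.2915,.12,-84.6)
snap('side','s13');snap('top','t13')
for n,box in (('side',(185,265,380,460)),('top',(150,250,190,300))):
  im=cv2.imread(f'pics/{n[0]}13.png').astype(int);b,g,r=im[...,0],im[...,1],im[...,2]
  m=((r>110)&(g>85)&(b<70)&(r-b>90)&(r-g<70)).astype(np.uint8)
  k,l,s,c=cv2.connectedComponentsWithStats(m)
  print(n,[(s[i].tolist(),c[i].round(1).tolist()) for i in range(1,k) if s[i,4]>15])
X=[[.5855+.029*np.cos(t),.2915+.029*np.sin(t),.039] for t in np.linspace(0,6.28,40)]
for n in('s13','t13'):
  q=proj(cam(n),X);print(n,q.min(0),q.max(0))
g=[.5855,.2915,.25-.064]
a=cv2.imread('pics/s13.png')[90:270,340:460]
cv2.imwrite('pics/c13.png',cv2.resize(a,(400,600)))
"
```

```text
at [0.5846 0.2917 0.2525] psi -84.5 t 17.25 grip 41.9 J1,J6 [ 41. -35.]
go [ 1.000e-04 -1.200e-03  1.325e-01] 0.1
side [([459, 172, 13, 3, 17], [465.2, 173.1]), ([480, 175, 16, 3, 22], [487.2, 175.8]), ([497, 177, 23, 4, 29], [508.2, 178.2]), ([463, 182, 177, 218, 25125], [567.7, 294.4]), ([408, 225, 22, 19, 331], [418.3, 234.0]), ([471, 238, 38, 35, 598], [486.6, 255.4])]
top [([4, 0, 14, 15, 55], [10.8, 7.0]), ([14, 0, 51, 37, 600], [41.5, 15.5]), ([164, 0, 10, 7, 35], [169.1, 1.8]), ([0, 8, 7, 11, 21], [2.5, 13.0]), ([26, 17, 6, 9, 18], [28.4, 20.7]), ([4, 18, 25, 36, 163], [14.0, 35.6]), ([22, 22, 9, 11, 30], [25.3, 26.7]), ([8, 25, 91, 83, 1300], [52.3, 65.7]), ([134, 25, 36, 34, 208], [153.4, 42.1]), ([123, 27, 19, 16, 83], [132.6, 34.2]), ([0, 32, 5, 9, 19], [2.2, 35.2]), ([127, 32, 24, 26, 90], [138.9, 42.7]), ([0, 42, 4, 7, 16], [1.3, 44.8]), ([96, 49, 20, 15, 52], [106.2, 56.5]), ([99, 57, 40, 24, 166], [117.7, 67.5]), ([141, 57, 11, 8, 18], [146.4, 60.5]), ([149, 58, 8, 10, 24], [152.7, 63.5]), ([115, 73, 7, 9, 23], [118.5, 76.8]), ([80, 79, 36, 41, 378], [101.2, 100.1]), 
[... 405 characters left out ...]
, 9, 11, 34], [38.7, 274.2]), ([0, 291, 16, 16, 48], [6.9, 298.6]), ([0, 301, 7, 16, 35], [2.2, 308.5]), ([78, 316, 11, 14, 23], [82.5, 322.2]), ([0, 328, 23, 35, 363], [8.3, 344.0]), ([30, 328, 8, 6, 18], [33.3, 330.4]), ([240, 341, 15, 14, 41], [246.6, 348.7]), ([242, 342, 8, 6, 16], [245.5, 344.2]), ([233, 344, 8, 9, 25], [236.2, 349.0]), ([250, 354, 7, 9, 18], [253.1, 357.8]), ([117, 356, 7, 6, 18], [119.9, 358.7]), ([10, 373, 7, 8, 23], [13.0, 376.4]), ([73, 381, 19, 19, 30], [82.0, 391.3]), ([96, 384, 10, 10, 22], [100.0, 387.8]), ([90, 386, 6, 6, 16], [92.0, 388.4])]
s13 [406.67026213 224.79174088] [428.09423794 239.7582531 ]
t13 [209.6541653  182.66151756] [230.86852511 203.52890847]
```

View pics/c13.png

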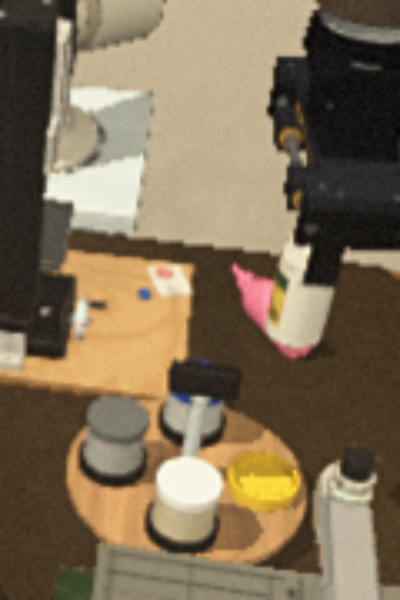

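The bottle hangs upright above the cup, which is at side pixels 408–430 × 225–244. Before lowering, I'm comparing the held bottle's outline with the projection to cancel the calibration bias.

```bash
python3 -c "
from h import *
p=cam('s13');im=cv2.imread('pics/s13.png').astype(int);m=(im.min(2)>120)&(im.max(2)-im.min(2)<70)|((im[...,2]>130)&(im[...,1]>100)&(im[...,0]<100))
for v in (170,175,180,184,188,190,192,193,194,196):
  xs=[x for x in range(410,450) if m[v,x]];print(v,xs[:1],xs[-1:],len(xs))
t=np.linspace(0,6.28,60)
for b in (.186,.189):
  X=[[.5846+.021*np.cos(q),.2917+.021*np.sin(q),b+h] for h in (0,.02,.04) for q in t];q=proj(p,X).reshape(3,60,2)
  print(b,q.min(1).round(1).tolist(),q.max(1).round(1).tolist())
"
```

```text
170 [424] [431] 8
175 [422] [430] 6
180 [421] [438] 18
184 [423] [437] 14
188 [419] [436] 18
190 [421] [435] 15
192 [423] [434] 12
193 [425] [434] 9
194 [428] [429] 2
196 [] [] 0
0.186 [[419.1, 184.8], [420.5, 178.5], [422.0, 172.0]] [[436.3, 195.3], [438.0, 188.9], [439.7, 182.3]]
0.189 [[419.3, 183.9], [420.8, 177.5], [422.2, 171.0]] [[436.5, 194.4], [438.2, 187.9], [440.0, 181.3]]
```

jog_arm(steps="-0.002 0 0.04 0;-0.002 0 0.08 0;-0.002 0 0.115 0;-0.002 0 0.135 0;-0.002 0 0.142 0")

```text
time_s: 17.98
tool_pos: [0.5845, 0.2914, 0.111]
eef_rot: [0.001, 0.739, -0.673, -0.0]
contact_force: [-0.5, -0.0, -0.1]
grip_width: 0.482
gripper_force: 14.9
```

jog_arm(steps="0 0 0.004 0;0 0 0.008 0;0 0 0.012 0;0 0 0.014 0;0 0 0.016 0")

```text
time_s: 18.6
tool_pos: [0.585, 0.2933, 0.0964]
eef_rot: [-0.0, 0.74, -0.673, 0.0]
contact_force: [0.3, 0.2, -1.2]
grip_width: 0.478
gripper_force: 14.9
```

jog_arm(steps="0 0 0.002 0;0 0 0.003 0;0 0 0.004 0;0 0 0.005 0;0 0 0.005 0")

```text
time_s: 19.23
tool_pos: [0.5849, 0.2932, 0.0914]
eef_rot: [-0.0, 0.74, -0.673, 0.0]
contact_force: [-0.0, 0.3, -1.3]
grip_width: 0.478
gripper_force: 14.9
```

```bash
python3 -c "
from h import *
go(.585,.2935,.09,-84.6)"
```

```text
at [0.5849 0.2932 0.0914] psi -84.6 t 19.225 grip 41.6 J1,J6 [ 41. -35.]
go [-0.0003 -0.0001  0.0014] 0.0
```

jog_arm(steps="0 0 0.001 0;0 0 0.001 0;0 0 0.002 0;0 0 0.002 0;0 0 0.002 0")

```text
time_s: 19.85
tool_pos: [0.5859, 0.2934, 0.0911]
eef_rot: [-0.001, 0.74, -0.673, 0.001]
contact_force: [-1.1, -1.0, 6.4]
grip_width: 0.48
gripper_force: 14.9
```

jog_arm(steps="0 0 0 0;0 0 0 0;0 0 0 0;0 0 0 0;0 0 0 0", gripper=0.6)

```text
time_s: 20.48
tool_pos: [0.5849, 0.2932, 0.0891]
eef_rot: [0.0, 0.74, -0.673, -0.0]
contact_force: [-0.3, -0.2, -0.3]
grip_width: 0.798
gripper_force: 0.0
```

jog_arm(steps="0 0 -0.02 0;0 0 -0.06 0;0 0 -0.11 0;0 0 -0.16 0;0 0 -0.16 0")

```text
time_s: 21.1
tool_pos: [0.587, 0.2944, 0.2552]
eef_rot: [-0.005, 0.74, -0.673, 0.001]
contact_force: [-0.6, 0.3, -0.9]
grip_width: 0.8
gripper_force: 0.0
```

```bash
python3 -c "
from h import *
snap('side','s14')
p=cam('s14')
b=[.585,.2935,.027];print('tip',proj(p,[[.585,.2935,.157]]),'base',proj(p,[b]),'neck',proj(p,[[.585,.2935,.121]]))
snap('wrist','w14')
go(.583,.231,.25,-87);go(.583,.231,.112,-87)
a=cv2.resize(cv2.imread('pics/s14.png')[160:260,350:450],(400,400));c=cv2.resize(cv2.imread('pics/w14.png')[:320,120:520],(400,320));o=np.zeros((400,800,3),np.uint8);o[:,:400]=a;o[:320,400:]=c
cv2.imwrite('pics/c14.png',o)
print(proj(cam('w14'),[[.583,.231,.144],[.583,.259,.144],[.583,.203,.144],[.585,.2935,.157]]))"
```

```text
tip [[426.21977994 199.10976672]] base [[417.31735072 235.1726394 ]] neck [[423.60755356 209.72533141]]
at [0.5846 0.2932 0.2495] psi -84.6 t 21.2 grip 69.3 J1,J6 [ 41. -35.]
go [ 0.0618  0.0075 -0.0005] 2.4
at [0.5846 0.2932 0.2495] psi -84.6 t 21.2 grip 69.3 J1,J6 [ 41. -35.]
go [0.0619 0.0075 0.1375] 2.4
[[333.01727163 123.03442975]
 [329.62352053 156.47551291]
 [336.56000782  88.07714856]
 [323.40266875 199.07332791]]
```

View pics/c14.png

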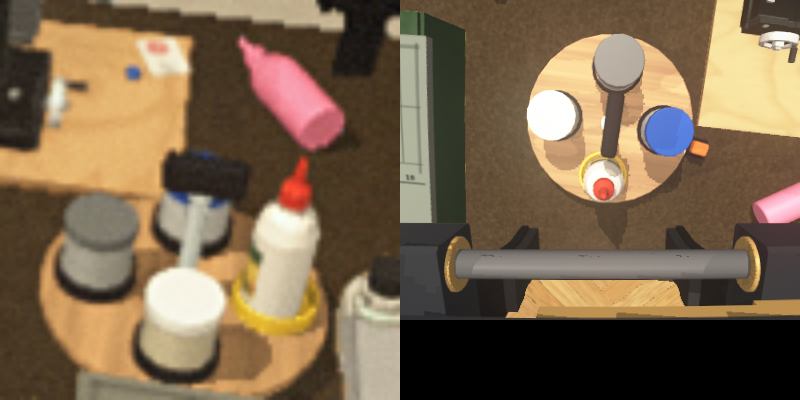

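The bottle stands upright in the cup: nozzle at side crop (300,170), cup ring around its base at (275,310). In the wrist crop the bar's near end is at (609,156), which matches the prediction, and the orange pointer is at (700,148).

jog_arm(steps="0.02 0.002 0 5;0.04 0.005 0 5.4;0.055 0.007 0 5.4;0.062 0.0075 0 5.4;0.062 0.0075 0 5.4")

```text
time_s: 21.82
tool_pos: [0.5835, 0.2303, 0.2494]
eef_rot: [0.0, -0.707, 0.707, -0.0]
contact_force: [-0.1, 1.1, -1.3]
grip_width: 0.797
gripper_force: 0.0
```

```bash
python3 -c "
from h import *
go(.583,.231,.111,-90)
P=onz(cam('w14'),(420,148),.022);print('pointer',P,np.degrees(np.arctan2(P[1]-.231,P[0]-.583)))
im=cv2.imread('pics/w14.png').astype(int);b,g,r=im[...,0],im[...,1],im[...,2]
m=((r>150)&(g>60)&(g<140)&(b<70)&(r-g>70)).astype(np.uint8)
k,l,s,c=cv2.connectedComponentsWithStats(m)
for i in range(1,k):
  if s[i,4]>20: P=onz(cam('w14'),c[i],.018);print(c[i],s[i],P,np.degrees(np.arctan2(P[1]-.231,P[0]-.583)))"
```

```text
at [0.5835 0.2303 0.2494] psi -90.0 t 21.825 grip 69.3 J1,J6 [ 36. -36.]
go [-0.0007  0.0005  0.1384] -0.0
pointer [0.46890824 0.25209832 0.022     ] 169.52298535078447
[413.48717949 148.38461538] [410 141  14  16  39] [0.47573752 0.25365731 0.018     ] 168.07261091383316
[326.5125 193.725 ] [318 188  16  12  80] [0.57806386 0.32208423 0.018     ] 93.10200150743148
```

jog_arm(steps="0 0 0.03 0;0 0 0.06 0;0 0 0.09 0;0 0 0.12 0;0 0 0.138 0")

```text
time_s: 22.45
tool_pos: [0.5827, 0.231, 0.1094]
eef_rot: [0.001, 0.708, -0.707, -0.0]
contact_force: [0.7, 0.2, 0.2]
grip_width: 0.8
gripper_force: 0.0
```

jog_arm(steps="0 0 0 0;0 0 0 0;0 0 0 0;0 0 0 0;0 0 0 0", gripper=-1, force=15)

```text
time_s: 23.08
tool_pos: [0.5835, 0.2308, 0.1118]
eef_rot: [-0.0, 0.707, -0.707, 0.0]
contact_force: [0.3, 0.3, -0.2]
grip_width: 0.317
gripper_force: 0.0
```

jog_arm(steps="0 0 0 0;0 0 0 0;0 0 0 0;0 0 0 0;0 0 0 0")

```text
time_s: 23.7
tool_pos: [0.5835, 0.2308, 0.1114]
eef_rot: [-0.0, 0.707, -0.707, 0.0]
contact_force: [-0.6, 0.6, 0.7]
grip_width: 0.156
gripper_force: 15.0
```

jog_arm(steps="0 0 0 -1;0 0 0 -4;0 0 0 -8;0 0 0 -12;0 0 0 -16")

```text
time_s: 24.32
tool_pos: [0.5837, 0.2308, 0.1114]
eef_rot: [-0.0, 0.8, -0.601, 0.0]
contact_force: [1.3, 0.0, 0.9]
grip_width: 0.162
gripper_force: 15.0
```

jog_arm(steps="0 0 0 -4;0 0 0 -8;0 0 0 -12;0 0 0 -16;0 0 0 -20")

```text
time_s: 24.95
tool_pos: [0.5839, 0.2309, 0.1114]
eef_rot: [-0.001, 0.892, -0.453, 0.0]
contact_force: [1.9, 0.3, -0.1]
grip_width: 0.161
gripper_force: 15.0
```

jog_arm(steps="0 0 0 -4;0 0 0 -8;0 0 0 -12;0 0 0 -16;0 0 0 -20")

```text
time_s: 25.58
tool_pos: [0.5841, 0.2311, 0.1114]
eef_rot: [-0.001, 0.957, -0.291, 0.001]
contact_force: [2.3, -0.3, -1.0]
grip_width: 0.164
gripper_force: 15.0
```

jog_arm(steps="0 0 0 -4;0 0 0 -8;0 0 0 -12;0 0 0 -15;0 0 0 -17")

```text
time_s: 26.2
tool_pos: [0.5842, 0.2313, 0.1114]
eef_rot: [-0.001, 0.989, -0.147, 0.001]
contact_force: [3.2, 1.5, -1.4]
grip_width: 0.16
gripper_force: 15.0
```

```bash
python3 -c "
from h import *
go(.583,.231,.111,-10.6)
snap('side','s15');snap('wrist','w15');snap('top','t15')
def seg(t,f):
  im=cv2.imread(f'pics/{t}.png').astype(int);m=f(im[...,0],im[...,1],im[...,2]).astype(np.uint8)
  k,l,s,c=cv2.connectedComponentsWithStats(m);return [(s[i].tolist(),c[i].round(1).tolist()) for i in range(1,k) if s[i,4]>7]
yel=lambda b,g,r:(r>110)&(g>85)&(b<70)&(r-b>90)&(r-g<55)
red=lambda b,g,r:(r>140)&(g<85)&(b<80)
org=lambda b,g,r:(r>150)&(g>60)&(g<150)&(b<80)&(r-g>60)
inb=lambda L,x0,x1,y0,y1:[q for q in L if x0<q[1][0]<x1 and y0<q[1][1]<y1]
for t,bx in (('t15',(190,300,150,250)),('s15',(330,460,150,270)),('w15',(150,500,0,330))):
  for n,f in (('yel',yel),('red',red),('org',org)): print(t,n,inb(seg(t,f),*bx))
"
```

```text
at [0.5842 0.2313 0.1114] psi -16.9 t 26.2 grip 13.9 J1,J6 [36. 37.]
go [-0.001   0.0006  0.0004] -6.3
t15 yel [([238, 206, 10, 21, 43], [243.7, 216.5]), ([239, 215, 4, 5, 8], [240.9, 217.4]), ([225, 216, 11, 10, 41], [229.8, 221.1])]
t15 red [([226, 205, 6, 7, 23], [229.0, 208.4])]
t15 org [([233, 233, 7, 8, 43], [236.4, 236.5])]
s15 yel [([387, 179, 25, 9, 36], [397.2, 183.1]), ([413, 188, 6, 2, 8], [415.5, 188.5]), ([393, 212, 3, 9, 19], [394.0, 216.1]), ([402, 213, 6, 5, 20], [405.0, 215.3]), ([400, 214, 14, 13, 60], [407.5, 221.6])]
s15 red []
s15 org []
w15 yel []
w15 red []
w15 org []
```

jog_arm(steps="0 0 0 -2;0 0 0 -4;0 0 0 -5.5;0 0 0 -6.3;0 0 0 -6.3")

```text
time_s: 26.98
tool_pos: [0.5842, 0.2314, 0.1115]
eef_rot: [-0.001, 0.996, -0.092, 0.001]
contact_force: [5.5, 2.4, -1.5]
grip_width: 0.155
gripper_force: 15.0
```

```bash
python3 -c "
from h import *
go(.583,.231,.111,-10.6)
snap('top','t16');p=cam('t16');im=cv2.imread('pics/t16.png').astype(int)
b,g,r=im[...,0],im[...,1],im[...,2]
m=(r>110)&(g>85)&(b<60)&(r-b>100)&(r-g<55);m[:195]=0;m[240:]=0;m[:,:215]=0;m[:,258:]=0
for v in range(200,236,2):
  print(v,''.join('Y' if m[v,x] else 'R' if r[v,x]>140 and g[v,x]<85 else 'O' if r[v,x]>150 and g[v,x]<150 and b[v,x]<80 and r[v,x]-g[v,x]>60 else 'W' if min(r[v,x],g[v,x],b[v,x])>140 else 'w' if r[v,x]>110 else '.' for x in range(215,258)))
ax=np.array([.5835,.2305])
for a in (160,165,169.4,174,180):
  A=np.radians(a);c=ax+.062*np.array([np.cos(A),np.sin(A)])
  q=proj(p,[[c[0]+.029*np.cos(t),c[1]+.029*np.sin(t),.039] for t in np.linspace(0,6.28,60)])
  print(a,q.min(0).round(1),q.max(0).round(1),'tip',proj(p,[[*c,.157]])[0].round(1),'cap',proj(p,[[*c,.121]])[0].round(1),'pt',proj(p,[[ax[0]+.117*np.cos(A),ax[1]+.117*np.sin(A),.022]])[0].round(1))
"
```

```text
at [0.5842 0.2314 0.1115] psi -10.6 t 26.975 grip 13.5 J1,J6 [36. 43.]
go [-0.0011  0.0006  0.0004] -0.0
200 ww..........wwwwwwwwwwwwwwwwwwwwwwwwwwwww..
202 wwwwwwwwwwwwwwwwwwwwwwwwwwwwwwwwwwwwwwwww..
204 wwwwwwwwwwwwwwwwwwwwww..wwwwwwwwwwwwwwwwwww
206 wwwwwwwwwwwww.wRRwwwwWWw..wwwwwwwwwwwwwwwww
208 wwwwwwwwwwwwwwwwRRRR..wWwwww.Ywwwwwwwwwwwww
210 wwwwwwwwwwwwwwRRRRRR..wWwwwwwwwYwwwwwwwwwww
212 wwwwwwwwwwwwwWWwRRw.wWWWwwwwwwwwwwwwwwwwwww
214 wwwwwwwwwwwwwwWWWWWWWWwwwwww.wwwwYwwwwwwwww
216 wwwwwwwwwwwwwwwwWWWWwwwwwww.wYwwwYwwwwwwwww
218 ..wwwwwwwwwwwYYwwwwwWWWww..wwwwwYwwwwwwwwww
220 ...wwwwwwwwwwwwYYYwwwwwwwwwwwwwYwYwwwwwwwww
222 ......wwwwwwwwwYYYYYYYwwwwwwwwwwYwwwwwwwwww
224 ........wwwwwwwwwYYYwYwwwwwYwwYwwwwwwwwwwww
226 ...........wwwwwwwwwwYYYYYYwwwwwwwwwwwwwwww
228 ...............wwwwwwwwwwwwwwwwwwwwwwwwwww.
230 .......................wwwwwwwwww..........
232 ...........................................
234 ...................OOOOwOw......wwwww...w..
160 [223.8 204. ] [245.2 225.3] tip [224.8 206.9] cap [228.  209.4] pt [228.5 234.6]
165 [225.7 204.6] [247.1 225.9] tip [226.9 207.5] cap [230. 210.] pt [232.1 235.7]
169.4 [227.4 204.9] [248.8 226.2] tip [228.8 207.9] cap [231.8 210.4] pt [235.3 236.3]
174 [229.2 205.1] [250.7 226.4] tip [230.8 208.1] cap [233.8 210.6] pt [238.7 236.8]
180 [231.6 205.2] [253.1 226.5] tip [233.4 208.2] cap [236.3 210.7] pt [243.2 236.9]
```

The cup's columns (228–248.5) and the cap (231.5) match the 169.4° prediction, and the pointer reads 170.9°. That leaves about 1.6 mm of error against the 8 mm allowed. I'll settle, then hand in.

jog_arm(steps="0 0 0 -0.5;0 0 0 -1;0 0 0 -1;0 0 0 -1;0 0 0 -1")

```text
time_s: 27.65
tool_pos: [0.5842, 0.2314, 0.1114]
eef_rot: [-0.001, 0.996, -0.084, 0.001]
contact_force: [4.4, 0.8, -2.6]
grip_width: 0.158
gripper_force: 15.0
```

```bash
python3 -c "
from workcell import *
s=state();print(s['time_s'],s['gripper_force'],s['contact_force'],abs(s['qd']).max());print(close_job())"
```

```text
27.65 14.973820375744253 [ 4.42415187  0.79305787 -2.59056779] 0.0017011533314915037
the job is handed in; nothing more can be done
None
```

I handed the job in at 27.7 s, and the hand-in call gave no verdict: by my last measurements the glue bottle stands upright in the yellow cup, about 1 mm off the orange pointer's line, and the gripper holds the bar handle with 15 N.

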